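# Store a battery pack under the sliding cover

### The job

First slide the solvent pot out of the cover's path onto the empty printed ring, without lifting or tipping it. Then open the pocket's sliding cover, take the battery pack from its charging cradle and put it down on the work mat, let go and take it again across its sides, set it gently flat on the pocket floor between the two ribs, label up, and slide the cover fully shut. Never let the station knock the pot, and leave all the other things on the bench where they are.

Things in the scene. Friction and masses are not known exactly. Their poses are not given: they have to be found in the camera images.
- station: fixed grey station, place and yaw vary; origin on the bench under the centre of an open-topped pocket box. Outside 112 (x) by 84 (y) mm, wall tops 56 mm high, inside 100 by 72 mm. Its cover slides along station +y. Rail at x = 58 to 70, y = -44 to 152 mm, top 57 mm high. Two white rings (inner radius 42 mm) printed on the bench at station (0,108) mm, in the cover's path, and (-105,108) mm, empty
- seat (a point): centre of the pocket floor, 6 mm above the bench, axes as the station's. Two ribs 8 mm high run along station y, inner faces at x = +-26, outer +-30 mm: the pack lies between them, its length along station y, with 4 mm of play each way; room for a finger on either side over the ribs (walls at x = +-50 mm)
- ring_free (a point): centre of the empty ring, on the bench, at station (-105, +108) mm
- cover (a joint): cover opening in m: 0 fully shut, 0.09 fully open (slides along station +y); about 2 N of friction, stays where left. Starts 0 to 15 mm open
- cover_grip (a point): centre of the cover's black grip bar, 73 mm above the bench: bar 60 (station x) by 14 (station y) by 20 mm high, top 83 mm, on the middle of the flat cover plate (118 by 84 by 6 mm, top 63 mm above the bench). Moves with the cover
- cradle: fixed black charging cradle, base 110 (x) by 68 (y) by 8 mm, origin at the centre of its underside; place and yaw vary, may swap places with the mat. Two walls along x, 60 mm long, outer faces y = +-32.5 mm, 40 mm high, cover the pack's long sides; ends open but for lips 13 mm high at x = +-34 to +-38 mm. So only the pack's two ends can be gripped in it
- pack: loose grey battery pack, a block 64 (x) by 44 (y) by 28 (z) mm, origin at the centre of its underside, z up out of the face with the paper label and three brass contacts; 0.13 to 0.25 kg. Starts in the cradle, its underside 8 mm above the bench, its x along the cradle's
- workmat: fixed flat blue mat 120 (x) by 150 (y) by 3 mm thick, origin at the centre of its underside; kept free for putting the pack down
- pot: loose white solvent pot, origin at the centre of its underside, standing on the bench on the ring in the cover's path: body radius 30 mm to 52 mm high, narrowing to a neck, steel cap radius 22 mm from 72 to 96 mm high (top); 0.25 to 0.5 kg
- tub: bystander: tall white bottle, radius 33, 170 mm high, origin under its centre
- jar: bystander: jar, radius 30, 75 mm high, origin under its centre
- phone: bystander: phone lying flat, 150 (x) by 72 by 9 mm, origin at the centre of its underside
- driver: bystander: screwdriver 180 mm long lying along its x
- tin: bystander: round metal tin, radius 36, 55 mm high, origin under its centre
- brush: bystander: brush 170 mm long lying along its x
There are look-alikes about, which are no part of the job. Leave any red look-alike of the pack alone. Of the things that look like the workmat, take the one that is farthest from the robot's base at the start.

How it is judged:
By the outcome, as a careful person would: the job done as asked, in the order asked, and still so for the second after the job is handed in, with the robot touching nothing.
It also fails if it takes over 72 s, if anything falls off the work surface, if the arm or the gripper's body presses on something with over 40 N, if the wrist force passes 120 N, or if a joint passes its speed limit or range.

### The arm

A 7-joint arm with a two-finger parallel gripper is mounted at the origin on the work surface. World frame = base frame: x ahead of the robot, y to its left, z up, the work surface at z = 0. Lengths are in m, angles in rad, forces in N, time in s.
With the tool pointing down it reaches from about 0.425 to 0.875 m from the base axis. Payload 8.4 kg.
Tool frame: the origin (TCP) lies midway between the tips of the shut fingers; the grasp point (between the pads) lies r.grip_point_offset behind it (r.grip_point_offset is the distance from the TCP to the grasp point, in m); z points along the fingers, y is the line along which they close (so a half turn about z gives the same grasp; the last joint's range is limited). The gripper opens to 85 mm and grips with 20 to 120 N. Pads are 22 mm wide; open, the fingers measure 114 mm over their backs; the gripper's body (76 mm by 85 mm) begins 54 mm behind the grasp point. The pads swing forward as they close: fully open they stand 13 mm farther back than shut.
Start: joints at [1.194, 0.333, 0.04, 1.465, -0.013, 1.343, -0.059], TCP at [0.178, -0.625, 0.231] pointing down, gripper open.
Joint ranges: [-2.58, 2.58], [-0.38, 2.09], [-1.3, 1.39], [0.25, 2.4], [-1.5, 4.64], [0.08, 2.09], [-2.65, 2.65]. Speed limits (rad/s): [2.22, 2.22, 2.79, 2.79, 3.14, 3.14, 3.14].

### API

Orientations are given as a unit quaternion [w, x, y, z].
In Python, from workcell import r, viewer, workorder, recognise, regions_of gives the robot as it stands.
- The arm moves only by the tool servo_tool, never from a script. Its arguments are lists of equal length, an entry for each row: "xyz": the shift along the world's x, y, z in m, a list of three; "yaw": the turn about the world's z in degrees. In form: {"xyz": [[tx, ty, tz], ...], "yaw": [yaw, ...]}. A call has 1 to 8 rows; each row is the pose to reach, as a shift and turn from the pose commanded when the call began; what a row does not reach only later rows make up. A row lasts 1/8 s, in which the tool goes at most 62.5 mm and 10.7 degrees, less where a joint would pass 70% of its speed; a pose out of reach is approached as far as the arm can. A call with a gripper value outside its range is refused whole. "grip" is the opening, from 0 (shut) to 1 (fully open), set as the call begins (left out, the last holds). The fingers move at their own pace and stop on an object; the grip force is fixed at half the most. Time passes only in rows, so rows that repeat a pose let the fingers close. It gives the time, the measured TCP pose, the force, the opening and the grip force at its end, in the units of the state.
- r.observe(): the state, without advancing time (a new reading comes with each control period).
- viewer.read_camera(name): name is "scene" or "top" or "wrist"; returns a dict with "pixels" (480x640x3 uint8, red, green, blue), "range_z" (480x640 float32, m along the optical axis (not along the pixel's ray), 0 where there is no reading), "fx", "fy", "cx", "cy" (pixels), "extrinsics" (4x4, takes a point from camera to world coordinates). Camera axes: x right, y down, z forward; pixel columns grow to the right and rows downward; lengths in m; the calibration is good to about 2 mm. A picture is of the moment at which its call begins.
- workorder.sign_off(): hands the job in; it is judged then, once.
Trained networks look in a picture, given as the dict that the camera call returned (one of the last four; its "shot" number tells which), for a name from the list of things; names that differ only in an ending like _2 or _b are one class to them, and where a whole thing is asked for, a point or a joint stands for the part that bears it (a point fixed in the world has none). Each returns a list of dicts, best first, with "score" (0 to 1); they miss things now and then, are a little off and sometimes report something else, mostly with a low value. They report only what shows in the picture. A call takes as long as a camera call. They do not tell look-alikes from the thing itself.
- recognise(picture, query): "bbox" ([left, top, width, height] in pixels, round what is visible of it).
- regions_of(picture, query): "region" (480x640 bool, what is visible of it) and "bbox" ([left, top, width, height] in pixels, round what is visible of it).
The state is a dict: "t": time; "q": joint angles; "joint_vel": joint speeds; "effort": joint torques, N m; "ee_pos": TCP position; "tool_rot": TCP orientation; "ft_force": force on the tool from outside, world axes, zero at the start; "moment": the same for the moment, N m; "gripper_width": opening from 0.0 (shut) to 1.0 (fully open); "grip_force": force on a finger pad.
Only numpy, scipy, OpenCV 4.12 (cv2) and the standard library are available. Lean on these libraries where they do the work, as an engineer would, in place of code of your own. Each camera call takes 0.05 s, during which the arm holds its last target. There are 200 camera calls.

## Working session

There is one attempt and no reset: what is moved stays moved. The work goes in short steps, Python scripts to look and compute and a tool call to move; the robot and the scene stay as the last step left them, time stands still between calls to the robot, and variables do not carry over. Pictures are saved under pics/ and viewed, at most 10 in all, crops included, and the job is handed in when it is done.

Besides the shell and the picture viewer there is one more tool, called after ">>>" by a JSON object that holds its "op" and its "data". servo_tool: Moves the arm, as the interface text tells. Its arguments: {"type":"object","properties":{"xyz":{"type":"array"},"yaw":{"type":"array"},"grip":{"type":"number"}},"required":["xyz","yaw"]}

```bash
ls; mkdir -p pics; cat > h.py <<'E'
import numpy as np, cv2
from workcell import r, viewer, workorder, recognise, regions_of
def cam(n, save=None):
    p=viewer.read_camera(n)
    if save: cv2.imwrite('pics/'+save, p['pixels'][:,:,::-1])
    return p
def cloud(p):
    z=p['range_z']; v,u=np.mgrid[0:480,0:640]
    P=np.stack([(u-p['cx'])/p['fx']*z,(v-p['cy'])/p['fy']*z,z],-1)
    E=np.array(p['extrinsics']); W=P@E[:3,:3].T+E[:3,3]; W[z<=0]=np.nan
    return W
def proj(p,X):
    E=np.array(p['extrinsics']); c=(np.atleast_2d(X)-E[:3,3])@E[:3,:3]
    return np.c_[c[:,0]/c[:,2]*p['fx']+p['cx'],c[:,1]/c[:,2]*p['fy']+p['cy']]
E
python3 - <<'E'
from h import *
s=r.observe(); print(s['t'],s['ee_pos'],s['tool_rot'],r.grip_point_offset)
for n in('top','scene'):
    p=cam(n,n+'0.png'); print(n,np.round(p['extrinsics'],3).tolist(),p['fx'])
    if n=='top':
        W=cloud(p); np.savez('top0.npz',W=W,px=p['pixels'])
        for q in ['station','cradle','pack','workmat','pot','cover','tub','jar','phone','driver','tin','brush']:
            for d in regions_of(p,q)[:3]:
                m=d['region']; w=W[m]; print(q,round(d['score'],2),d['bbox'],np.round(np.nanmedian(w,0),3))
E
```

```text
pics
0.0 [ 0.17809084 -0.62465392  0.23043046] [-7.92538116e-04  9.90371020e-01  1.38436226e-01 -1.60408733e-04] 0.0187
top [[0.025, -0.998, 0.065, 0.473], [-1.0, -0.024, 0.009, -0.046], [-0.008, -0.065, -0.998, 1.029], [0.0, 0.0, 0.0, 1.0]] 479.92828893184804
station 0.88 [189.0, 175.5, 116.2, 115.9] [0.552 0.124 0.004]
cradle 0.67 [400.4, 266.4, 56.3, 55.3] [ 0.442 -0.26   0.011]
cradle 0.41 [147.5, 134.2, 40.9, 39.5] [0.716 0.285 0.054]
pack 0.87 [473.8, 290.2, 42.8, 23.0] [ 0.425 -0.406  0.029]
pack 0.61 [411.0, 275.6, 39.8, 33.6] [ 0.44  -0.267  0.037]
workmat 0.65 [173.7, 321.0, 80.5, 62.2] [0.3   0.184 0.004]
workmat 0.64 [377.8, 167.3, 73.8, 59.8] [ 0.64  -0.239  0.004]
pot 0.71 [211.6, 194.2, 33.4, 36.4] [0.591 0.145 0.089]
cover 0.88 [248.4, 180.6, 50.2, 71.0] [0.583 0.058 0.064]
cover 0.73 [209.4, 198.9, 33.6, 29.7] [0.591 0.146 0.089]
cover 0.15 [189.2, 176.5, 117.0, 117.5] [0.552 0.125 0.004]
tub 0.74 [331.8, 110.0, 37.3, 50.0] [ 0.746 -0.09   0.115]
tub 0.22 [321.7, 275.5, 26.1, 35.3] [ 0.434 -0.074  0.075]
jar 0.97 [320.1, 275.1, 26.9, 34.6] [ 0.434 -0.074  0.075]
phone 0.24 [398.3, 266.4, 58.2, 55.0] [ 0.443 -0.261  0.011]
driver 0.57 [95.6, 266.6, 77.1, 52.3] [0.441 0.321 0.022]
driver 0.35 [331.8, 111.3, 34.3, 46.7] [ 0.746 -0.089  0.116]
tin 0.95 [149.1, 134.6, 38.7, 40.0] [0.716 0.284 0.054]
brush 0.65 [494.0, 186.3, 30.6, 84.2] [ 0.598 -0.439  0.019]
brush 0.46 [187.1, 174.0, 118.3, 118.2] [0.552 0.124 0.004]
scene [[-0.103, 0.589, -0.801, 1.494], [0.995, 0.049, -0.092, 0.069], [-0.015, -0.806, -0.591, 0.773], [0.0, 0.0, 0.0, 1.0]] 475.1971137071547
```

View pics/top0.png

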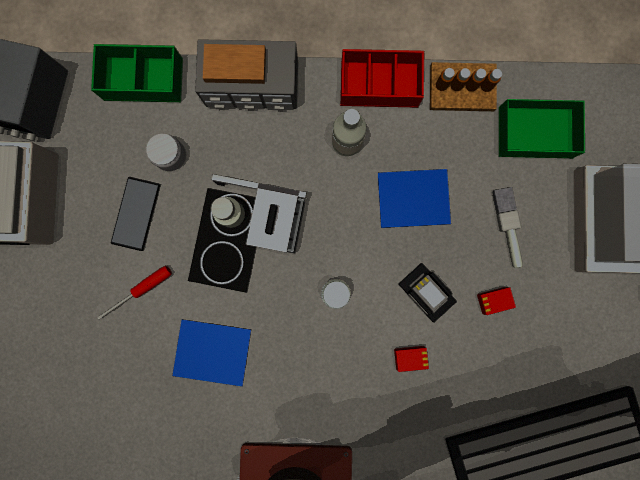

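```bash
python3 - <<'E'
import cv2
i=cv2.imread('pics/top0.png')
a=cv2.resize(i[165:305,180:310],None,fx=4,fy=4,interpolation=cv2.INTER_CUBIC); cv2.imwrite('pics/c1.png',a)
b=cv2.resize(i[150:350,360:530],None,fx=3,fy=3,interpolation=cv2.INTER_CUBIC); cv2.imwrite('pics/c2.png',b)
E
```

```text
(no output)
```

View pics/c1.png

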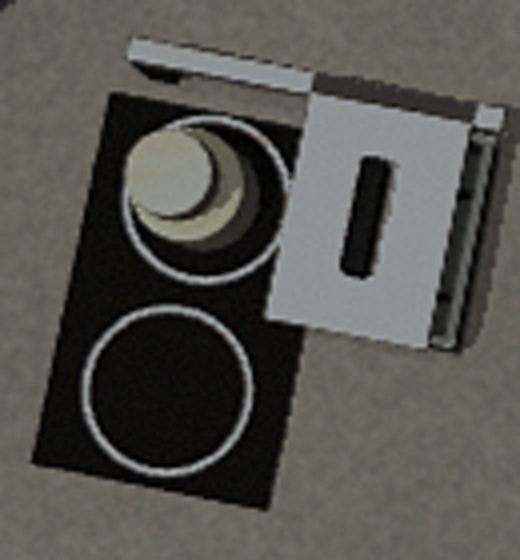

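View pics/c2.png

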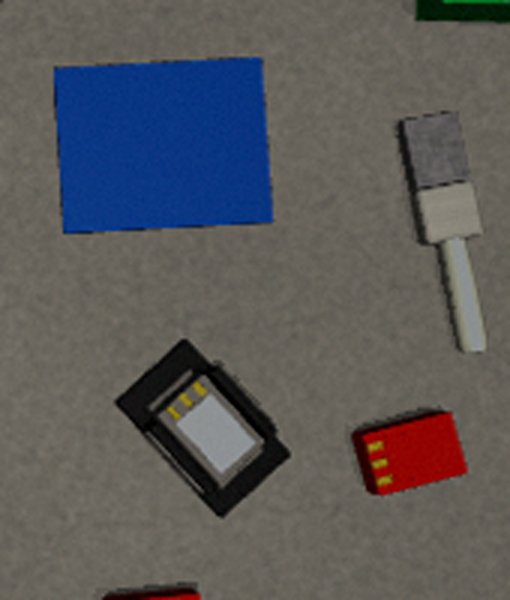

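Two mats: (213,352), 0.35 m away, and (414,198), 0.68 m away. The mat at (414,198) is farthest from the base, so that one is meant. The grey pack is at (430,290) in the black cradle. The red ones at (497,301) and (412,359) are look-alikes. The crop confirms this. The pot stands on the upper ring and the lower ring is empty.

```bash
cat > m.py <<'E'
from h import *
from scipy.optimize import least_squares
def rect(W,m,name):
    pts=W[m][:,:2]; 
    (c,s,a)=cv2.minAreaRect((pts*1000).astype(np.float32)); print(name,len(pts),np.round(c,1),np.round(s,1),round(a,1),'zmed',np.nanmedian(W[m][:,2]).round(4)); return c,s,a
def circ(P):
    f=lambda x:np.hypot(P[:,0]-x[0],P[:,1]-x[1])-x[2]
    return least_squares(f,[*P.mean(0),.04],loss='soft_l1',f_scale=.002).x
def comp(m,seed=None):
    n,l,s,c=cv2.connectedComponentsWithStats(m.astype(np.uint8)); return l==1+np.argmax(s[1:,4])
E
python3 - <<'E'
from m import *
d=np.load('top0.npz'); W=d['W']; px=d['px'].astype(int); g=px.mean(-1); sat=px.max(-1)-px.min(-1)
v,u=np.mgrid[0:480,0:640]
box=lambda a,b,c,e:(u>=a)&(u<c)&(v>=b)&(v<e)
z=W[...,2]
st=box(185,165,312,300)
pl=comp(st&(abs(z-.063)<.004)&(u>240)); rect(W,pl,'plate')
gb=comp(st&(abs(z-.083)<.005)&(u>255)); rect(W,gb,'grip')
ra=comp(st&(abs(z-.057)<.004)&(u<250)&(v<200)); rect(W,ra,'rail')
# rings
low=comp(box(195,235,245,288)&(g>110)&(z<.01)); print('ring_free',circ(W[low][:,:2]),low.sum())
hi=box(205,190,254,238)&(g>110)&(z<.008); print('ring1',circ(W[hi][:,:2]),hi.sum())
cap=comp(st&(u<250)&(v>185)&(abs(z-.096)<.006)); print('cap',circ(W[cap][:,:2]),W[cap].mean(0),cap.sum()); rect(W,cap,'cap')
cr=box(392,258,465,328)
rect(W,comp(cr&(z>.004)&(z<.05)),'cradle all')
rect(W,comp(cr&(g>60)&(z>.025)&(z<.05)),'pack')
rect(W,comp(cr&(g>130)&(z>.025)),'label')
rect(W,cr&(z>.037)&(z<.05),'walltops')
print(np.histogram(z[cr],np.arange(0,.05,.004)))
bl=(px[...,2]>100)&(px[...,0]<60); rect(W,comp(bl&(u>350)),'mat')
np.savez('x.npz',cap=cap)
E
```

```text
plate 2280 [583.8  57.2] [ 86.7 128.6] 80.0 zmed 0.0635
grip 216 [578.8  59.3] [14.4 59.6] 80.4 zmed 0.0831
rail 227 [658.6 146.5] [79.7 12.7] 80.2 zmed 0.0575
ring_free [0.49131828 0.17062197 0.0439118 ] 173
ring1 [0.59499331 0.15324497 0.04397027] 140
cap [0.59629186 0.15381341 0.01536542] [0.59624091 0.15381507 0.09632587] 390
cap 390 [596.9 154. ] [42.  42.7] 3.3 zmed 0.0964
cradle all 1777 [ 439.2 -270.9] [115.8  79.3] 43.2 zmed 0.0345
pack 635 [ 438.7 -268.6] [63.6 42.9] 43.3 zmed 0.0373
label 329 [ 435.9 -271.4] [44.6 30.9] 42.6 zmed 0.0374
walltops 605 [ 438.9 -268.1] [63.2 66.8] 42.5 zmed 0.039
(array([2152,  346,  390,   86,   32,   24,   33,   36,  213,  551,  194,
         11]), array([0.   , 0.004, 0.008, 0.012, 0.016, 0.02 , 0.024, 0.028, 0.032,
       0.036, 0.04 , 0.044, 0.048]))
mat 3810 [ 643.3 -237.1] [118.8 147.4] 7.3 zmed 0.0039
```

>>> {"op": "servo_tool", "data": {"xyz": [[0.035,0.045,0],[0.07,0.09,0],[0.105,0.14,0],[0.14,0.19,0],[0.175,0.235,0],[0.21,0.285,0],[0.24,0.33,0],[0.272,0.375,0]], "yaw": [8,16,24,32,40,48,56,64.3], "grip": 1}}

```text
t: 1.7
ee_pos: [0.451, -0.2486, 0.2317]
tool_rot: [0.0, 0.763, 0.646, -0.0]
ft_force: [0.3, 0.1, -0.6]
gripper_width: 0.995
grip_force: 0.0
```

>>> {"op": "servo_tool", "data": {"xyz": [[0.02,0.055,0],[0.04,0.11,0],[0.06,0.165,0],[0.08,0.22,0],[0.1,0.275,-0.02],[0.12,0.33,-0.05],[0.146,0.404,-0.08],[0.146,0.404,-0.08]], "yaw": [0,0,0,0,0,0,0,0]}}

```text
t: 2.7
ee_pos: [0.5956, 0.158, 0.1497]
tool_rot: [-0.001, 0.764, 0.646, -0.0]
ft_force: [0.5, -0.0, -0.3]
gripper_width: 1.001
grip_force: 0.0
```

```bash
python3 - <<'E'
from m import *
s=r.observe(); print(s['ee_pos'])
p=cam('wrist','w1.png'); W=cloud(p); z=W[...,2]; print(np.round(p['extrinsics'],3)[:3,3])
d=np.hypot(W[...,0]-.596,W[...,1]-.154)<.04
c=d&(abs(z-.096)<.006); print(c.sum()); rect(W,comp(c),'cap')
print(np.histogram(z[d],np.arange(0,.12,.01)))
print(r.observe()['ee_pos'])
E
```

```text
[0.59556415 0.15803782 0.14974223]
[0.609 0.233 0.293]
5819
cap 5819 [596.3 156. ] [43.1 43.1] 38.0 zmed 0.097
(array([2455,  182,  197,  225,  259, 2524,  283,  166,  375, 5819,    0]), array([0.  , 0.01, 0.02, 0.03, 0.04, 0.05, 0.06, 0.07, 0.08, 0.09, 0.1 ,
       0.11]))
[0.59548652 0.15978611 0.14905713]
```

>>> {"op": "servo_tool", "data": {"xyz": [[0,0,-0.02],[0,0,-0.04],[0,0,-0.04]], "yaw": [0,0,0]}}

```text
t: 3.12
ee_pos: [0.595, 0.1519, 0.109]
tool_rot: [-0.001, 0.765, 0.644, -0.002]
ft_force: [-0.6, 0.1, -0.2]
gripper_width: 1.0
grip_force: 0.0
```

>>> {"op": "servo_tool", "data": {"xyz": [[0.001,0.001,-0.02],[0.001,0.001,-0.04],[0.001,0.001,-0.047],[0.001,0.001,-0.047],[0.001,0.001,-0.047]], "yaw": [0,0,0,0,0]}}

```text
t: 3.75
ee_pos: [0.5976, 0.1552, 0.0648]
tool_rot: [0.0, 0.765, 0.644, 0.0]
ft_force: [-0.6, -0.6, -0.5]
gripper_width: 1.002
grip_force: 0.0
```

>>> {"op": "servo_tool", "data": {"xyz": [[0,0,0],[0,0,0],[0,0,0],[0,0,0],[0,0,0],[0,0,0]], "yaw": [0,0,0,0,0,0], "grip": 0.4}}

```text
t: 4.5
ee_pos: [0.5974, 0.1551, 0.0649]
tool_rot: [0.0, 0.765, 0.644, 0.0]
ft_force: [-2.9, -0.6, 5.0]
gripper_width: 0.498
grip_force: 60.7
```

>>> {"op": "servo_tool", "data": {"xyz": [[-0.006,0.001,0],[-0.018,0.003,0],[-0.034,0.005,0],[-0.05,0.007,0],[-0.066,0.01,0],[-0.082,0.012,0],[-0.096,0.014,0],[-0.106,0.0155,0]], "yaw": [0,0,0,0,0,0,0,0]}}

```text
t: 5.5
ee_pos: [0.4907, 0.1706, 0.0647]
tool_rot: [0.001, 0.765, 0.644, 0.0]
ft_force: [5.0, -0.7, 4.7]
gripper_width: 0.499
grip_force: 61.3
```

>>> {"op": "servo_tool", "data": {"xyz": [[0,0,0],[0,0,0]], "yaw": [0,0]}}

```text
t: 5.75
ee_pos: [0.4901, 0.1708, 0.0648]
tool_rot: [-0.0, 0.765, 0.644, -0.0]
ft_force: [-1.1, -0.8, 12.0]
gripper_width: 0.5
grip_force: 62.0
```

Release partially, then check where it stands.

>>> {"op": "servo_tool", "data": {"xyz": [[0,0,0],[0,0,0],[0,0,0],[0,0,0],[0,0,0.02],[0,0,0.05],[0,0,0.08],[0,0,0.08]], "yaw": [0,0,0,0,0,0,0,0], "grip": 1}}

```text
t: 6.75
ee_pos: [0.4929, 0.1713, 0.1479]
tool_rot: [0.001, 0.765, 0.644, 0.002]
ft_force: [0.3, -0.5, -0.2]
gripper_width: 1.0
grip_force: 0.0
```

```bash
python3 - <<'E'
from m import *
p=cam('wrist','w2.png'); W=cloud(p); z=W[...,2]
g=p['pixels'].astype(int).mean(-1)
d=np.hypot(W[...,0]-.491,W[...,1]-.171)<.06
rect(W,comp(d&(abs(z-.096)<.006)),'cap')
k=d&(g>110)&(z<.006); print('ring wrist',circ(W[k][:,:2]),k.sum())
d=np.hypot(W[...,0]-.595,W[...,1]-.153)<.06
k=d&(g>110)&(z<.006); print('ring1 wrist',circ(W[k][:,:2]),k.sum())
rect(W,comp(abs(z-.083)<.005),'gripbar?')
print(r.observe()['ee_pos'])
E
```

```text
cap 5939 [489.  171.5] [42.8 43.2] 16.6 zmed 0.097
ring wrist [0.48838097 0.16960374 0.04623   ] 2864
ring1 wrist [0.59797032 0.15318749 0.046033  ] 4249
gripbar? 458 [553.8  64.4] [11.8 16.3] 12.7 zmed 0.0832
[0.49209497 0.17075745 0.14630179]
```

>>> {"op": "servo_tool", "data": {"xyz": [[0.01,-0.014,0.01],[0.02,-0.028,0.01],[0.033,-0.042,0.01],[0.044,-0.056,0.01],[0.055,-0.07,0.01],[0.066,-0.084,0.01],[0.077,-0.098,0.01],[0.088,-0.111,0.01]], "yaw": [10,20,30,40,50,60,70,80], "grip": 0.6}}

```text
t: 7.8
ee_pos: [0.5791, 0.0588, 0.1538]
tool_rot: [-0.001, 0.169, 0.986, -0.0]
ft_force: [0.1, -1.1, 0.1]
gripper_width: 0.599
grip_force: 0.0
```

>>> {"op": "servo_tool", "data": {"xyz": [[0,0,-0.01],[0,0,-0.02],[0,0,-0.02]], "yaw": [9.8,9.8,9.8]}}

```text
t: 8.18
ee_pos: [0.5783, 0.0595, 0.1332]
tool_rot: [-0.001, 0.089, 0.996, -0.0]
ft_force: [0.1, -0.1, 0.1]
gripper_width: 0.602
grip_force: 0.0
```

```bash
python3 - <<'E'
from m import *
s=r.observe(); print(s['ee_pos'],s['q'])
p=cam('wrist','w3.png'); W=cloud(p); z=W[...,2]
d=np.hypot(W[...,0]-.579,W[...,1]-.059)<.05
rect(W,comp(d&(abs(z-.083)<.005)),'bar')
p=cam('top'); W=cloud(p); z=W[...,2]; v,u=np.mgrid[0:480,0:640]
E
```

```text
[0.57832294 0.05949038 0.13319782] [ 0.51956833  0.39406991 -0.85655084  1.72061944  0.31897534  1.17592069
  0.96880173]
bar 3251 [578.3  60.2] [13.9 59.2] 79.7 zmed 0.0837
```

>>> {"op": "servo_tool", "data": {"xyz": [[0,0,-0.025],[0,0,-0.05],[0,0,-0.062],[0,0,-0.066],[0,0,-0.066]], "yaw": [0,0,0,0,0]}}

```text
t: 8.9
ee_pos: [0.5796, 0.0596, 0.0689]
tool_rot: [0.0, 0.087, 0.996, 0.0]
ft_force: [-0.8, -0.0, 0.5]
gripper_width: 0.6
grip_force: 0.0
```

>>> {"op": "servo_tool", "data": {"xyz": [[0,0,0],[0,0,0],[0,0,0],[0,0,0],[0,0,0],[0,0,0]], "yaw": [0,0,0,0,0,0], "grip": 0.1}}

```text
t: 9.65
ee_pos: [0.5796, 0.0595, 0.0691]
tool_rot: [0.0, 0.087, 0.996, -0.0]
ft_force: [-1.4, -0.4, 5.5]
gripper_width: 0.144
grip_force: 59.4
```

>>> {"op": "servo_tool", "data": {"xyz": [[0.001,0.006,0],[0.0028,0.016,0],[0.0048,0.028,0],[0.0069,0.04,0],[0.009,0.052,0],[0.011,0.064,0],[0.0124,0.072,0],[0.0132,0.076,0]], "yaw": [0,0,0,0,0,0,0,0]}}

```text
t: 10.65
ee_pos: [0.5926, 0.1359, 0.0691]
tool_rot: [0.0, 0.087, 0.996, -0.0]
ft_force: [-4.0, -4.0, 8.2]
gripper_width: 0.146
grip_force: 59.8
```

>>> {"op": "servo_tool", "data": {"xyz": [[0,0,0],[0,0,0]], "yaw": [0,0]}}

```text
t: 10.9
ee_pos: [0.5926, 0.1358, 0.0691]
tool_rot: [0.0, 0.087, 0.996, 0.0]
ft_force: [-2.5, 0.6, 6.6]
gripper_width: 0.145
grip_force: 59.7
```

>>> {"op": "servo_tool", "data": {"xyz": [[0,0,0],[0,0,0],[0,0,0.015],[0,0,0.06],[-0.01,-0.03,0.11],[-0.03,-0.08,0.11],[-0.05,-0.135,0.11],[-0.07,-0.19,0.11]], "yaw": [0,0,0,0,0,-9,-18,-27], "grip": 0.6}}

```text
t: 11.9
ee_pos: [0.5219, -0.056, 0.1796]
tool_rot: [0.001, 0.319, 0.948, -0.0]
ft_force: [1.3, -1.5, 0.6]
gripper_width: 0.599
grip_force: 0.0
```

>>> {"op": "servo_tool", "data": {"xyz": [[-0.02,-0.055,0],[-0.04,-0.11,0],[-0.06,-0.165,0],[-0.084,-0.2145,-0.03],[-0.084,-0.2145,-0.06],[-0.084,-0.2145,-0.06],[-0.084,-0.2145,-0.06]], "yaw": [-9.8,-9.8,-9.8,-9.8,-9.8,-9.8,-9.8], "grip": 1}}

```text
t: 12.78
ee_pos: [0.4396, -0.2685, 0.1199]
tool_rot: [0.001, 0.396, 0.918, 0.0]
ft_force: [0.7, -0.2, 0.1]
gripper_width: 1.0
grip_force: 0.0
```

```bash
python3 - <<'E'
from m import *
s=r.observe(); print(s['ee_pos'],s['q'])
p=cam('wrist','w4.png'); W=cloud(p); z=W[...,2]
g=p['pixels'].astype(int).mean(-1)
d=np.hypot(W[...,0]-.4387,W[...,1]+.2685)<.06
rect(W,comp(d&(g>60)&(z>.03)&(z<.045)),'pack')
rect(W,comp(d&(g>130)&(z>.03)),'label')
rect(W,d&(z>.0395)&(z<.05),'walls')
print(np.histogram(z[d],np.arange(0,.05,.003)))
p=cam('top','top1.png')
E
```

```text
[ 0.43964636 -0.26847243  0.11991626] [ 0.99970703  0.20057059 -0.5909516   1.90200632  0.12655424  1.0740203
  1.1136405 ]
pack 8604 [ 438.8 -267.6] [64.2 44.3] 43.2 zmed 0.0373
label 6712 [ 439.9 -265.6] [58.6 41.6] 42.6 zmed 0.0374
walls 2943 [ 438.5 -267.9] [60.7 65.1] 43.3 zmed 0.0409
(array([6202,  162, 3087, 2830,  618,  135,   98,   86,   94,  182,  605,
       1117, 8327, 2943,  161,    0]), array([0.   , 0.003, 0.006, 0.009, 0.012, 0.015, 0.018, 0.021, 0.024,
       0.027, 0.03 , 0.033, 0.036, 0.039, 0.042, 0.045, 0.048]))
```

View pics/w4.png

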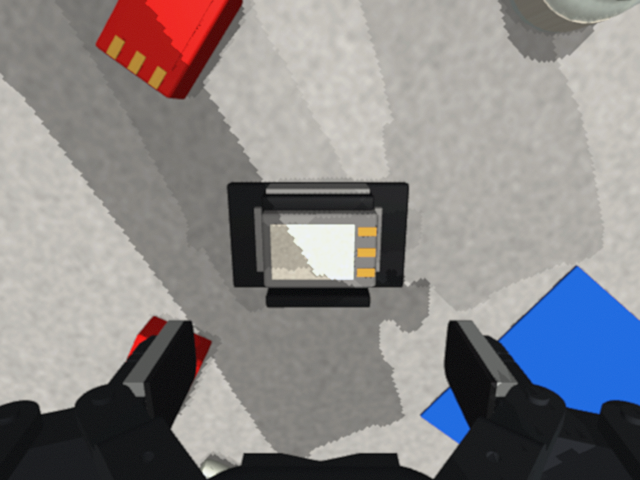

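>>> {"op": "servo_tool", "data": {"xyz": [[-0.001,0.001,-0.03],[-0.001,0.001,-0.06],[-0.001,0.001,-0.085],[-0.001,0.001,-0.1],[-0.001,0.001,-0.108],[-0.001,0.001,-0.108]], "yaw": [0,0,0,0,0,0]}}

```text
t: 13.62
ee_pos: [0.4377, -0.268, 0.0106]
tool_rot: [0.0, 0.397, 0.918, -0.0]
ft_force: [0.3, -0.2, -0.2]
gripper_width: 1.002
grip_force: 0.0
```

>>> {"op": "servo_tool", "data": {"xyz": [[0,0,0],[0,0,0],[0,0,0],[0,0,0],[0,0,0]], "yaw": [0,0,0,0,0], "grip": 0.65}}

```text
t: 14.25
ee_pos: [0.4382, -0.2684, 0.0115]
tool_rot: [0.001, 0.397, 0.918, -0.0]
ft_force: [-1.3, 1.0, 6.8]
gripper_width: 0.733
grip_force: 66.1
```

>>> {"op": "servo_tool", "data": {"xyz": [[0,0,0.008],[0,0,0.025],[0,0,0.055],[0.03,0.004,0.085],[0.075,0.011,0.085],[0.12,0.018,0.085],[0.165,0.025,0.085],[0.2048,0.031,0.085]], "yaw": [0,0,0,0,0,0,0,0]}}

```text
t: 15.25
ee_pos: [0.6439, -0.2368, 0.0966]
tool_rot: [0.0, 0.397, 0.918, 0.0]
ft_force: [1.1, -0.1, -1.0]
gripper_width: 0.735
grip_force: 65.9
```

>>> {"op": "servo_tool", "data": {"xyz": [[0,0,-0.02],[0,0,-0.045],[0,0,-0.065],[0,0,-0.076],[0,0,-0.082],[0,0,-0.084],[0,0,-0.084]], "yaw": [0,0,0,0,0,0,0]}}

```text
t: 16.12
ee_pos: [0.6426, -0.2371, 0.0119]
tool_rot: [0.0, 0.397, 0.918, -0.0]
ft_force: [0.6, -0.4, -0.7]
gripper_width: 0.732
grip_force: 66.0
```

>>> {"op": "servo_tool", "data": {"xyz": [[0,0,-0.002],[0,0,-0.0035],[0,0,-0.0045],[0,0,-0.005],[0,0,-0.005]], "yaw": [0,0,0,0,0]}}

```text
t: 16.75
ee_pos: [0.6422, -0.237, 0.0067]
tool_rot: [0.0, 0.397, 0.918, -0.0]
ft_force: [-3.2, 0.0, 4.4]
gripper_width: 0.738
grip_force: 66.6
```

In contact; release, rise, turn -90°.

>>> {"op": "servo_tool", "data": {"xyz": [[0,0,0],[0,0,0],[0,0,0],[0,0,0.03],[0,0,0.08],[0,0,0.12],[0,0,0.12],[0,0,0.12]], "yaw": [0,0,0,0,0,-10,-20,-30], "grip": 1}}

```text
t: 17.75
ee_pos: [0.6425, -0.2371, 0.1271]
tool_rot: [0.001, 0.623, 0.782, 0.0]
ft_force: [0.1, -0.3, -0.5]
gripper_width: 0.996
grip_force: 0.0
```

>>> {"op": "servo_tool", "data": {"xyz": [[0,0,0],[0,0,0],[0,0,0],[0,0,0],[0,0,0],[0,0,0],[0,0,0],[0,0,0]], "yaw": [-10,-20,-30,-40,-50,-60,-60,-60]}}

```text
t: 18.75
ee_pos: [0.6422, -0.237, 0.1263]
tool_rot: [0.0, 0.929, 0.37, -0.0]
ft_force: [0.1, 0.3, 0.4]
gripper_width: 1.0
grip_force: 0.0
```

```bash
python3 - <<'E'
from m import *
s=r.observe(); print(s['ee_pos'],s['tool_rot'],s['q'])
p=cam('wrist','w5.png'); W=cloud(p); z=W[...,2]
d=np.hypot(W[...,0]-.642,W[...,1]+.237)<.06
rect(W,comp(d&(z>.024)&(z<.045)),'pack')
p=cam('top','top2.png'); W=cloud(p); z=W[...,2]; px=p['pixels'].astype(int)
v,u=np.mgrid[0:480,0:640]; st=(u>185)&(u<312)&(v>165)&(v<300)
rect(W,comp(st&(abs(z-.083)<.005)),'bar')
rect(W,comp(st&(abs(z-.096)<.006)),'cap')
k=st&(z>.051)&(z<.0595)&(u>255); rect(W,comp(k),'walls')
E
```

```text
[ 0.64224672 -0.23700792  0.1262632 ] [ 6.15097769e-06  9.28982143e-01  3.70124543e-01 -4.29754245e-05] [ 0.49650638  0.48756798 -0.28550128  1.48152148  0.14249935  1.19297505
 -0.62261769]
pack 7868 [ 642.5 -236.5] [63.7 44.1] 43.1 zmed 0.0323
bar 217 [591.9 135. ] [14.8 59.7] 80.1 zmed 0.0829
cap 398 [489.3 169.7] [42.1 43. ] 50.5 zmed 0.0965
walls 751 [584.2  48.4] [ 94.7 126. ] 80.4 zmed 0.0566
```

View pics/top2.png

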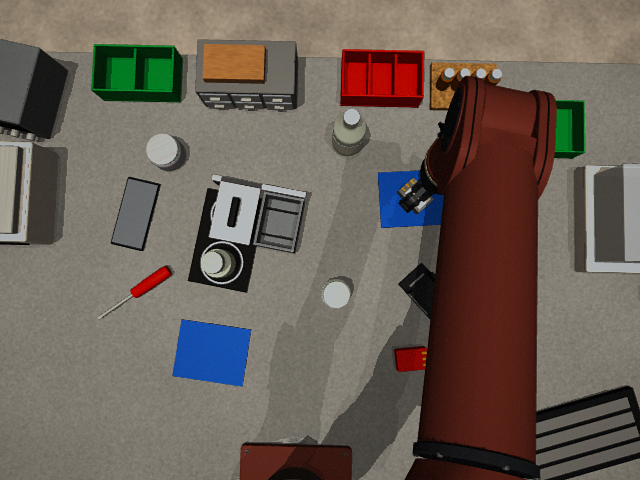

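>>> {"op": "servo_tool", "data": {"xyz": [[0,0,-0.03],[0,0,-0.06],[0,0,-0.085],[0,0,-0.102],[0,0,-0.11],[0,0,-0.114],[0,0,-0.114]], "yaw": [0,0,0,0,0,0,0]}}

```text
t: 19.73
ee_pos: [0.6426, -0.2372, 0.0128]
tool_rot: [0.0, 0.93, 0.368, 0.0]
ft_force: [0.5, -0.2, -0.3]
gripper_width: 1.001
grip_force: 0.0
```

>>> {"op": "servo_tool", "data": {"xyz": [[0,0,0],[0,0,0],[0,0,0],[0,0,0],[0,0,0],[0,0,0]], "yaw": [0,0,0,0,0,0], "grip": 0.42}}

```text
t: 20.48
ee_pos: [0.6428, -0.2372, 0.0131]
tool_rot: [0.0, 0.93, 0.368, 0.0]
ft_force: [-0.1, -0.9, 5.4]
gripper_width: 0.5
grip_force: 63.1
```

>>> {"op": "servo_tool", "data": {"xyz": [[0,0,0.008],[0,0,0.03],[-0.005,0,0.07],[-0.02,0.025,0.11],[-0.035,0.07,0.115],[-0.05,0.115,0.115],[-0.06,0.16,0.115],[-0.064,0.205,0.115]], "yaw": [0,0,0,7,14,21,28,37]}}

```text
t: 21.48
ee_pos: [0.5778, -0.0308, 0.129]
tool_rot: [0.001, 0.763, 0.646, 0.0]
ft_force: [-0.0, 0.4, -1.6]
gripper_width: 0.5
grip_force: 62.4
```

>>> {"op": "servo_tool", "data": {"xyz": [[-0.002,0.04,0],[-0.002,0.079,0],[-0.002,0.079,0],[-0.002,0.079,0]], "yaw": [0,0,0,0]}}

```text
t: 21.98
ee_pos: [0.5764, 0.0463, 0.1282]
tool_rot: [0.001, 0.765, 0.644, 0.0]
ft_force: [-0.5, 0.1, -1.5]
gripper_width: 0.503
grip_force: 62.4
```

```bash
python3 - <<'E'
from m import *
s=r.observe(); print(s['ee_pos'],s['tool_rot'],s['q'])
p=cam('wrist','w6.png'); W=cloud(p); z=W[...,2]
d=np.hypot(W[...,0]-.5766,W[...,1]-.0467)<.06
rect(W,comp(d&(z>.13)&(z<.155)),'pack')
print(np.histogram(z[d],np.arange(0,.17,.008)))
d=np.hypot(W[...,0]-.5766,W[...,1]-.0467)<.1
k=d&(abs(z-.057)<.003);rect(W,comp(k),'walls')
k=d&(abs(z-.006)<.004);rect(W,comp(k),'floor')
E
```

```text
[0.57643873 0.04629028 0.12815663] [5.30310578e-04 7.64883217e-01 6.44168754e-01 2.45140353e-05] [ 0.29235334  0.31419022 -0.53378395  1.74734626  0.1760186   1.12699836
 -0.46677543]
pack 26354 [576.7  47.1] [64.8 70.2] 80.8 zmed 0.1473
(array([ 6785,  1779,   901,   965,  1045,  1071,  1809,  5187,  1182,
           0,     0,     0,     0,     0,     0,   677,   870,  1573,
       23533,  1632,  1660]), array([0.   , 0.008, 0.016, 0.024, 0.032, 0.04 , 0.048, 0.056, 0.064,
       0.072, 0.08 , 0.088, 0.096, 0.104, 0.112, 0.12 , 0.128, 0.136,
       0.144, 0.152, 0.16 , 0.168]))
walls 5736 [576.7  50. ] [ 79.5 112.5] 80.3 zmed 0.0569
floor 3717 [578.5  59.9] [29.4 52.3] 80.3 zmed 0.0071
```

View pics/w6.png

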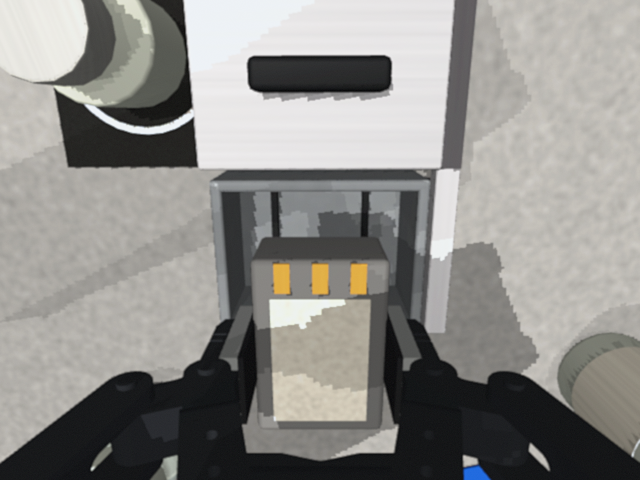

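>>> {"op": "servo_tool", "data": {"xyz": [[0,0,-0.025],[0,0,-0.05],[0,0,-0.07],[0,0,-0.085],[0,0,-0.095],[0,0,-0.103],[0,0,-0.107],[0,0,-0.108]], "yaw": [0,0,0,0,0,0,0,0]}}

```text
t: 23.02
ee_pos: [0.5764, 0.047, 0.0194]
tool_rot: [0.0, 0.765, 0.644, 0.0]
ft_force: [-0.0, 0.3, -2.1]
gripper_width: 0.498
grip_force: 62.4
```

>>> {"op": "servo_tool", "data": {"xyz": [[0,0,-0.001],[0,0,-0.002],[0,0,-0.003],[0,0,-0.0035],[0,0,-0.0035]], "yaw": [0,0,0,0,0]}}

```text
t: 23.65
ee_pos: [0.5762, 0.0469, 0.0161]
tool_rot: [0.0, 0.765, 0.644, -0.0]
ft_force: [-2.0, -0.4, 3.5]
gripper_width: 0.495
grip_force: 62.8
```

>>> {"op": "servo_tool", "data": {"xyz": [[0,0,0],[0,0,0],[0,0,0],[0,0,0.015],[0,0,0.05],[0,0,0.1],[0,0,0.13],[0,0,0.13]], "yaw": [0,0,0,0,0,0,0,0], "grip": 0.66}}

```text
t: 24.65
ee_pos: [0.578, 0.0474, 0.1497]
tool_rot: [0.002, 0.765, 0.644, 0.002]
ft_force: [-1.0, -0.4, -0.3]
gripper_width: 0.663
grip_force: 0.0
```

```bash
python3 - <<'E'
from m import *
s=r.observe(); print(s['ee_pos'])
p=cam('wrist','w7.png'); W=cloud(p); z=W[...,2]
d=np.hypot(W[...,0]-.5766,W[...,1]-.0467)<.05
rect(W,comp(d&(abs(z-.034)<.004)),'pack')
d=np.hypot(W[...,0]-.5766,W[...,1]-.0467)<.13
rect(W,comp(d&(abs(z-.083)<.005)),'bar')
E
```

```text
[0.57801729 0.04736766 0.14967191]
pack 6777 [576.   47.4] [64.2 44.1] 80.0 zmed 0.0353
bar 4059 [591.5 136.3] [13.6 60. ] 80.3 zmed 0.0838
```

View pics/w7.png

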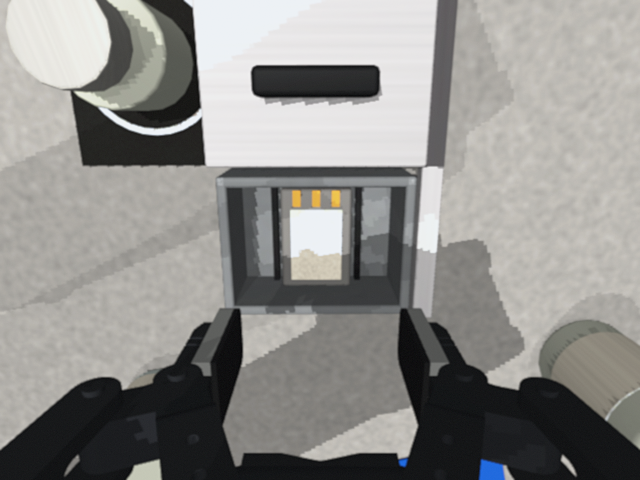

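>>> {"op": "servo_tool", "data": {"xyz": [[0.002,0.011,0],[0.004,0.022,0],[0.006,0.033,0],[0.008,0.044,0],[0.01,0.055,0],[0.012,0.067,0],[0.014,0.078,0],[0.016,0.089,0]], "yaw": [10,20,30,40,50,60,70,80]}}

```text
t: 25.7
ee_pos: [0.5916, 0.1361, 0.1448]
tool_rot: [-0.001, 0.169, 0.986, -0.0]
ft_force: [-0.2, 0.3, 0.3]
gripper_width: 0.657
grip_force: 0.0
```

>>> {"op": "servo_tool", "data": {"xyz": [[0,0,0],[0,0,-0.03],[0,0,-0.03]], "yaw": [9.8,9.8,9.8]}}

```text
t: 26.08
ee_pos: [0.5903, 0.1352, 0.1131]
tool_rot: [-0.003, 0.087, 0.996, -0.001]
ft_force: [0.2, -0.1, -0.1]
gripper_width: 0.661
grip_force: 0.0
```

>>> {"op": "servo_tool", "data": {"xyz": [[0,0,-0.02],[0,0,-0.038],[0,0,-0.046],[0,0,-0.046],[0,0,-0.046]], "yaw": [0,0,0,0,0]}}

```text
t: 26.7
ee_pos: [0.5926, 0.1362, 0.0703]
tool_rot: [0.0, 0.087, 0.996, 0.0]
ft_force: [0.3, -0.7, -0.7]
gripper_width: 0.658
grip_force: 0.0
```

>>> {"op": "servo_tool", "data": {"xyz": [[0,0,0],[0,0,0],[0,0,0],[0,0,0],[0,0,0],[0,0,0]], "yaw": [0,0,0,0,0,0], "grip": 0.1}}

```text
t: 27.45
ee_pos: [0.5924, 0.1358, 0.0703]
tool_rot: [0.0, 0.087, 0.996, -0.0]
ft_force: [-1.5, -2.2, 5.6]
gripper_width: 0.146
grip_force: 59.2
```

>>> {"op": "servo_tool", "data": {"xyz": [[-0.001,-0.006,0],[-0.0032,-0.018,0],[-0.0056,-0.032,0],[-0.008,-0.046,0],[-0.0105,-0.06,0],[-0.0129,-0.074,0],[-0.0145,-0.083,0],[-0.015,-0.086,0]], "yaw": [0,0,0,0,0,0,0,0]}}

```text
t: 28.45
ee_pos: [0.5775, 0.0483, 0.0703]
tool_rot: [0.001, 0.088, 0.996, -0.0]
ft_force: [0.5, 1.7, 6.3]
gripper_width: 0.144
grip_force: 59.8
```

>>> {"op": "servo_tool", "data": {"xyz": [[-0.0002,-0.001,0],[-0.0004,-0.002,0],[-0.0005,-0.003,0],[-0.0006,-0.0035,0],[-0.0006,-0.0035,0]], "yaw": [0,0,0,0,0]}}

```text
t: 29.08
ee_pos: [0.5773, 0.047, 0.0703]
tool_rot: [0.001, 0.087, 0.996, 0.001]
ft_force: [4.4, 4.4, 3.9]
gripper_width: 0.146
grip_force: 59.6
```

>>> {"op": "servo_tool", "data": {"xyz": [[-0.0002,-0.001,0],[-0.0003,-0.002,0],[-0.0003,-0.002,0],[-0.0003,-0.002,0]], "yaw": [0,0,0,0]}}

```text
t: 29.58
ee_pos: [0.5773, 0.0469, 0.0704]
tool_rot: [0.001, 0.086, 0.996, 0.002]
ft_force: [5.6, 10.6, 1.5]
gripper_width: 0.148
grip_force: 59.2
```

Against the stop (force rises, no motion). Release and retreat.

>>> {"op": "servo_tool", "data": {"xyz": [[0,0.0015,0],[0,0.0015,0],[0,0.0015,0],[0,0.0015,0],[0,0.0015,0.015],[0,0.0015,0.06],[0,0.0015,0.12],[0,-0.04,0.15]], "yaw": [0,0,0,0,0,0,0,0], "grip": 0.5}}

```text
t: 30.58
ee_pos: [0.5773, 0.0084, 0.2247]
tool_rot: [0.003, 0.084, 0.996, 0.001]
ft_force: [0.7, -1.3, 0.3]
gripper_width: 0.498
grip_force: 0.0
```

>>> {"op": "servo_tool", "data": {"xyz": [[0,-0.05,0],[0,-0.1,0],[0,-0.15,0],[0,-0.15,0],[0,-0.15,0]], "yaw": [0,0,0,0,0]}}

```text
t: 31.2
ee_pos: [0.5765, -0.1448, 0.2206]
tool_rot: [0.0, 0.087, 0.996, 0.0]
ft_force: [0.6, 1.3, 0.1]
gripper_width: 0.501
grip_force: 0.0
```

```bash
python3 - <<'E'
from m import *
p=cam('top','top3.png'); W=cloud(p); z=W[...,2]
v,u=np.mgrid[0:480,0:640]; st=(u>185)&(u<312)&(v>165)&(v<300)
rect(W,comp(st&(abs(z-.083)<.005)),'bar')
rect(W,comp(st&(abs(z-.096)<.006)),'cap')
E
```

```text
bar 209 [576.4  46.5] [14.  59.4] 80.2 zmed 0.0833
cap 400 [489.4 169.9] [41.6 43.5] 49.2 zmed 0.0963
```

View pics/top3.png

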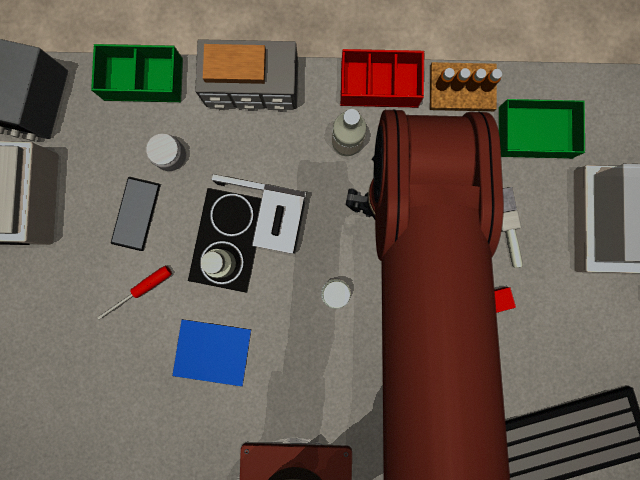

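The cover is shut, with its bar at (278,220), and the pot stands on the free ring at (216,262). The bystanders in view are where they were.

```bash
python3 -c "
from h import *
print(workorder.sign_off())"
```

```text
the job is handed in; nothing more can be done
None
```

The job is done and handed in at about 31 s: the pot is on the empty ring, the pack lies label up between the ribs, and the cover is fully shut; sign-off gave no verdict.

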